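# Match the packer to the board in the bench clamp

## Task

A board stands at one end of the open bench clamp. From the leaning rack choose the one packer that is just as thick as that board, stand it upright on the bench between the jaws, centred on the yellow mark, then push the sliding jaw shut until it bears on both board and packer. Leave the other two packers in their places in the rack, all boards standing, and the bottle, tape and hammer where they are.

Things in the scene. Friction and masses are not known exactly. Their poses are not given: they have to be found in the camera images.
- vise: Green bench clamp bolted to the bench. Fixed jaw: 300 mm long along its y, 35 mm thick, 50 mm high. Origin on the bench at the foot of the fixed jaw's clamping face, mid-length; x points out of the back of the fixed jaw (the direction in which the sliding jaw closes), z up. Two guide rods (diameter 14 mm, 25 mm above the bench) run along x at y = +/-138 mm. Between the jaws is bare bench.
- mark (a point): Point on the bench at the foot of the fixed jaw's clamping face, under the middle of the yellow mark (50 mm long) painted on that jaw's top; 85 mm from the vise origin towards its -y end. Axes as the vise.
- jaw (a joint): Sliding jaw (green, 300 mm long, 30 mm thick, 50 mm high), moves level along the vise's +x to close. Value in m: the gap between the jaws is 0.064 minus this value. Range 0 to 0.052; it slides stiffly (about 3 N) and stays where it is left.
- jaw_bar (a point): Middle of the steel bar handle on the back of the sliding jaw: bar along the vise's y, 120 mm long, about 10 mm thick, 35 mm off the jaw's back, 30 mm above the bench. Push it along the vise's +x to close the jaw.
- rack: Plywood rack 240 mm wide along its y, about 100 mm high, fixed to the bench. Three bays 75 mm apart side by side, each holds one packer leaning 35 degrees from vertical with its top towards the rack's -x. The sloping back board supports the lower 70 mm of the packers from the -x side; the ribs between bays are 22 mm high. Origin under its middle, z up.
- packer_thin: Brown hardwood packer (spacer block), 16 mm thick (its y), 50 mm wide (its x), 110 mm long (its z). Origin at the middle of its foot end, z along its length towards the other end. Starts leaning in a bay of the rack; the three packers differ only in thickness and may be in any bay.
- packer_middle: Brown hardwood packer (spacer block), 24 mm thick (its y), 50 mm wide (its x), 110 mm long (its z). Origin at the middle of its foot end, z along its length towards the other end. Starts leaning in a bay of the rack; the three packers differ only in thickness and may be in any bay.
- packer_thick: Brown hardwood packer (spacer block), 32 mm thick (its y), 50 mm wide (its x), 110 mm long (its z). Origin at the middle of its foot end, z along its length towards the other end. Starts leaning in a bay of the rack; the three packers differ only in thickness and may be in any bay.
- board_thin: Pale board standing on edge, 16 mm thick (its x), 100 mm long (its y), 90 mm high. Origin at the foot of its back (+x) face, mid-length. One of the three boards stands between the jaws against the fixed jaw, at the end away from the yellow mark (vise y about +65 mm); the other two stand on the bench beside the vise's +y end.
- board_middle: Pale board standing on edge, 24 mm thick (its x), 100 mm long (its y), 90 mm high. Origin at the foot of its back (+x) face, mid-length. One of the three boards stands between the jaws against the fixed jaw, at the end away from the yellow mark (vise y about +65 mm); the other two stand on the bench beside the vise's +y end.
- board_thick: Pale board standing on edge, 32 mm thick (its x), 100 mm long (its y), 90 mm high. Origin at the foot of its back (+x) face, mid-length. One of the three boards stands between the jaws against the fixed jaw, at the end away from the yellow mark (vise y about +65 mm); the other two stand on the bench beside the vise's +y end.
- bottle: White plastic bottle with a red cap, diameter 68 mm, 170 mm tall, standing. Origin under its middle.
- tape: Blue roll of tape lying flat, outer diameter 80 mm, 25 mm high. Origin under its middle.
- hammer: Hammer lying on the bench, about 280 mm long along its x, head at +x. Origin under its middle.

How it is judged:
By the outcome, as a careful person would: the job done as asked, in the order asked, and still so for the second after the job is handed in, with the robot touching nothing.
It also fails if it takes over 48 s, if anything falls off the work surface, if the arm or the gripper's body presses on something with over 40 N, if the wrist force passes 120 N, or if a joint passes its speed limit or range.

## Robot

A 6-joint arm with a two-finger parallel gripper is mounted at the origin on the work surface. World frame = base frame: x ahead of the robot, y to its left, z up, the work surface at z = 0. Lengths are in m, angles in rad, forces in N, time in s.
With the tool pointing down it reaches from about 0.3 to 0.775 m from the base axis. Payload 14.6 kg.
Tool frame: the origin (TCP) lies where the fingers leave the gripper's body, on its centre line; the fingertips stand 97 mm ahead of it and the grasp point (between the pads) lies 78 mm ahead of it; z points along the fingers, y is the line along which they close (so a half turn about z gives the same grasp; the last joint's range is limited). The gripper opens to 94 mm and grips with 3 to 60 N. Pads are 16 mm wide; open, the fingers measure 119 mm over their backs; the gripper's body (75 mm by 177 mm) begins 78 mm behind the grasp point.
Start: joints at [-1.296, 0.3, 1.521, -0, 1.321, -0.067], TCP at [0.184, -0.518, 0.303] pointing down, gripper open.
Joint ranges: [-3.03, 3.03], [-0.79, 2.21], [0.23, 2.52], [-1.04, 4.18], [0, 3.07], [-2.55, 2.55]. Speed limits (rad/s): [2.22, 2.22, 2.57, 3.14, 3.14, 3.14].

## Interface

Orientations are given as a rotation vector (axis times angle).
In Python, from station import env gives the robot as it stands.
- The arm moves only by the tool send_rows, never from a script. Its argument "increments" is a list of rows, each a list of 5 numbers: the gripper's target within -1 to 1 (fully open at 1, half-way at 0, shut at -1), then the shift along the tool's x, y, z in mm, then the turn about the tool's z in degrees. In form: [[fingers, x, y, z, twist], ...]. A call has 1 to 12 rows; each row shifts and turns the commanded pose from where the row before left it, along the tool's axes as they then stand; what a row does not reach is not made up. A row lasts 1/12 s, in which the tool goes at most 41.7 mm and 7.16 degrees, less where a joint would pass 70% of its speed; a pose out of reach is approached as far as the arm can. A call is refused whole if a number of a shift passes 41.7 or a number of a turn 7.16, either way. A call with a gripper value outside its range is refused whole. The fingers move at their own pace and stop on an object; "squeeze" is the grip in N (left out, the last holds). Time passes only in rows, so rows that do not move let the fingers close. It gives the time, the measured TCP pose, the force, the opening and the grip force at its end, in the units of the state.
- env.get_obs(): the state, without advancing time (a new reading comes with each control period).
- env.grab_frame(name): name is "side" or "top" or "wrist"; returns the picture (420x560x3 uint8, red, green, blue); there is no depth.
- env.camera_info(name): a dict with "fx", "fy", "cx", "cy" (pixels), "eye" and "orientation" of the camera in the world. Camera axes: x right, y up, looking along -z (the intrinsics and any distortion apply to the point x, -y, -z); pixel columns grow to the right and rows downward; lengths in m; the calibration is good to about 2 mm. A picture is of the moment at which its call begins: read the wrist's pose just before it. camera_info takes no time and is no camera call; for the wrist camera it gives the pose at the moment of the call.
- env.job_done(): hands the job in; it is judged then, once.
Trained networks look in the newest picture that a camera, given by its name, has taken for a name from the list of things; names that differ only in an ending like _2 or _b are one class to them, and where a whole thing is asked for, a point or a joint stands for the part that bears it (a point fixed in the world has none). Each returns a list of dicts, best first, with "p" (0 to 1); they miss things now and then, are a little off and sometimes report something else, mostly with a low value. They report only what shows in the picture. A call takes as long as a camera call.
- env.search_frame(query, camera): "extent" ([left, top, right, bottom] in pixels, round what is visible of it).
- env.spot_point(query, camera): "xy" ([column, row] in pixels: a listed point, or the origin of a listed thing).
The state is a dict: "time_s": time; "q": joint angles; "joint_velocities": joint speeds; "joint_torque": joint torques, N m; "position": TCP position; "orientation": TCP orientation; "force": force on the tool from outside, world axes, zero at the start; "ft_torque": the same for the moment, N m; "finger_gap": finger opening in m; "gripper_force": force on a finger pad.
Only numpy, scipy, OpenCV 4.12 (cv2) and the standard library are available. Lean on these libraries where they do the work, as an engineer would, in place of code of your own. Each camera call takes 0.05 s, during which the arm holds its last target. There are 200 camera calls.

## Working session

There is one attempt and no reset: what is moved stays moved. The work goes in short steps, Python scripts to look and compute and a tool call to move; the robot and the scene stay as the last step left them, time stands still between calls to the robot, and variables do not carry over. Pictures are saved under pics/ and viewed, at most 10 in all, crops included, and the job is handed in when it is done.

Besides the shell and the picture viewer there is one more tool, called by a JSON object that holds its "name" and its "arguments". send_rows: Moves the arm, as the interface text tells. Its arguments: {"type":"object","properties":{"increments":{"type":"array"},"squeeze":{"type":"number"}},"required":["increments"]}

```bash
mkdir -p pics; python3 - <<'E'
from station import env
import cv2
o=env.get_obs();print(o['time_s'],o['position'],o['orientation'],o['finger_gap'])
for c in ['side','top','wrist']:
    f=env.grab_frame(c);cv2.imwrite(f'pics/{c}0.png',f[:,:,::-1])
    print(c,env.camera_info(c))
    for q in ['vise','mark','jaw_bar','rack','packer_thin','packer_middle','packer_thick','board_thin','board_middle','board_thick','bottle','tape','hammer']:
        s=env.spot_point(q,c); e=env.search_frame(q,c) if q not in('mark',) and c!='wrist' and not q in('bottle','tape') else []
        print(q,[([round(float(v)) for v in a['xy']],round(a['p'],2)) for a in s[:3]],[([round(float(v)) for v in a['extent']],round(a['p'],2)) for a in e[:3]])
print(env.get_obs()['time_s'])
E
```

```text
0.0 [ 0.18429003 -0.51804762  0.30207812] [-3.09467752e+00 -5.34059071e-01  2.40869445e-04] 0.09410982411495546
side {'fx': 499.171143094824, 'fy': 499.171143094824, 'cx': 277.6894531554512, 'cy': 208.67249562383194, 'eye': array([0.44247523, 1.21298728, 1.07834128]), 'orientation': array([ 0.0587261 , -1.31806791, -2.73622627])}
vise [([265, 272], 0.66)] [([234, 229, 311, 313], 0.92), ([260, 160, 309, 218], 0.47)]
mark [([264, 252], 0.74)] []
jaw_bar [([308, 266], 0.75)] [([283, 230, 309, 312], 0.9)]
rack [([277, 200], 0.72)] [([261, 161, 306, 220], 0.86), ([273, 175, 300, 199], 0.69), ([233, 228, 312, 315], 0.42)]
packer_thin [([281, 182], 0.84)] [([273, 160, 304, 184], 0.84)]
packer_middle [([278, 200], 0.63)] [([274, 176, 299, 198], 0.82)]
packer_thick [([283, 172], 0.7)] [([280, 147, 304, 173], 0.68)]
board_thin [([284, 171], 0.58), ([239, 344], 0.56)] [([241, 307, 253, 358], 0.75)]
board_middle [([286, 349], 0.7), ([266, 250], 0.63), ([245, 344], 0.15)] [([284, 308, 295, 364], 0.79), ([259, 159, 307, 220], 0.53)]
board_thick [([261, 291], 0.86)] [([262, 256, 277, 298], 0.79), (
[... 1029 characters left out ...]
.93), ([322, 194], 0.73)] [([109, 185, 160, 195], 0.54)]
bottle [([459, 205], 0.78), ([203, 199], 0.53)] []
tape [([372, 198], 0.53), ([292, 266], 0.51), ([460, 206], 0.34)] []
hammer [([350, 200], 0.75), ([341, 144], 0.56), ([372, 200], 0.23)] [([300, 129, 390, 155], 0.91)]
wrist {'fx': 323.9874841272752, 'fy': 323.9874841272752, 'cx': 276.0392577739283, 'cy': 210.10145356934714, 'eye': array([ 0.25551497, -0.4924962 ,  0.38519217]), 'orientation': array([-0.23092112,  0.16252058, -1.22178834])}
vise [] []
mark [] []
jaw_bar [] []
rack [] []
packer_thin [] []
packer_middle [] []
packer_thick [] []
board_thin [] []
board_middle [] []
board_thick [] []
bottle [] []
tape [] []
hammer [] []
3.1
```

```bash
python3 - <<'E'
import cv2
a=cv2.imread('pics/top0.png')[115:285,100:480]
cv2.imwrite('pics/top0c.png',cv2.resize(a,(798,357),interpolation=cv2.INTER_CUBIC))
a=cv2.imread('pics/side0.png')[120:380,180:350]
cv2.imwrite('pics/side0c.png',cv2.resize(a,None,fx=2.3,fy=2.3,interpolation=cv2.INTER_CUBIC))
E
```

```text
(no output)
```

View pics/top0c.png

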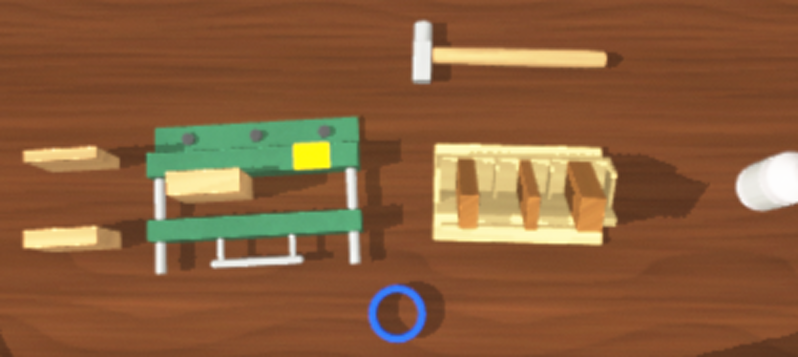

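View pics/side0c.png

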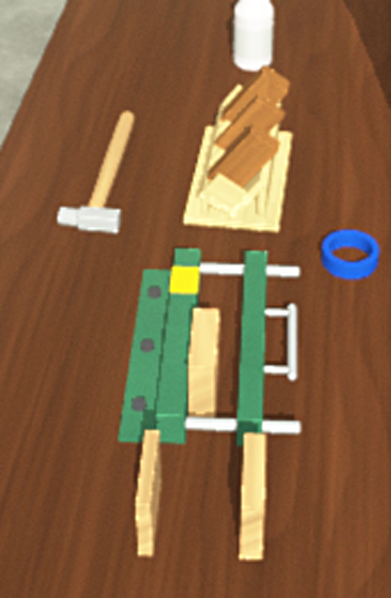

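```bash
cat > h.py <<'E'
from station import env
import cv2, numpy as np
from scipy.spatial.transform import Rotation as R
def ray(c,uv):
    i=env.camera_info(c) if isinstance(c,str) else c
    d=R.from_rotvec(i['orientation']).apply([(uv[0]-i['cx'])/i['fx'],-(uv[1]-i['cy'])/i['fy'],-1.])
    return i['eye'],d
def at(c,uv,z):
    e,d=ray(c,uv);return (e+d*(z-e[2])/d[2]).round(4)
def proj(c,p):
    i=env.camera_info(c) if isinstance(c,str) else c
    q=R.from_rotvec(i['orientation']).inv().apply(np.asarray(p)-i['eye'])
    return np.c_[i['cx']-i['fx']*q[...,0]/q[...,2],i['cy']+i['fy']*q[...,1]/q[...,2]]
E
python3 - <<'E'
from h import *
for n,c,uv,z in [('mark','top',(250,198),0),('mark','side',(264,252),0),('vise','top',(223,199),0),('vise','side',(265,272),0),('bar','top',(225,240),.03),('bar','side',(308,266),.03),('rack','top',(346,201),0),('rack','side',(277,200),0),
 ('pk1','top',(323,195),.015),('pk2','top',(349,201),.015),('pk3','top',(373,199),.015),('pk3','side',(283,172),.015),('pk2','side',(281,182),.015),('pk1','side',(278,200),.015),('tape','top',(289,266),.02),('bottle','top',(459,205),0)]:
    print(n,c,at(c,uv,z))
print(env.get_obs()['joint_torque'])
E
```

```text
mark top [0.5886 0.0961 0.    ]
mark side [0.5989 0.0895 0.    ]
vise top [0.5846 0.1794 0.    ]
vise side [0.5845 0.1748 0.    ]
bar top [0.4575 0.1633 0.03  ]
bar side [0.458  0.1642 0.03  ]
rack top [ 0.5823 -0.198   0.    ]
rack side [ 0.5882 -0.1799  0.    ]
pk1 top [ 0.5977 -0.1268  0.015 ]
pk2 top [ 0.5802 -0.205   0.015 ]
pk3 top [ 0.587 -0.277  0.015]
pk3 side [ 0.5829 -0.3349  0.015 ]
pk2 side [ 0.5836 -0.2697  0.015 ]
pk1 side [ 0.5827 -0.161   0.015 ]
tape top [ 0.3841 -0.0268  0.02  ]
bottle top [ 0.5737 -0.5385  0.    ]
[-1.72772667e-03 -5.31662142e+01 -3.52915370e+01  7.08051561e-02
  2.12787726e-02  7.75196270e-06]
```

{"name": "send_rows", "arguments": {"increments": [[0, 28, -21, -3, 0], [0, 28, -21, -3, 0], [0, 28, -21, -3, 0], [0, 28, -21, -3, 0], [0, 28, -21, -3, 0], [0, 28, -21, -3, 0], [0, 28, -21, -3, 0], [0, 28, -21, -3, 0], [0, 28, -21, -3, 0], [0, 28, -21, -3, 0], [0, 28, -21, -3, 0], [0, 28, -21, -3, 0]]}}

```text
time_s: 4.1
position: [0.417, -0.1665, 0.339]
orientation: [3.096, 0.534, 0.001]
force: [0.4, -1.1, -0.4]
finger_gap: 0.0468
gripper_force: 0.0
```

{"name": "send_rows", "arguments": {"increments": [[0, 28, -21, -3, 0], [0, 28, -21, -3, 0], [0, 28, -21, -3, 0], [0, 0, 0, 0, 6], [0, 0, 0, 0, 6], [0, 0, 0, 0, 6], [0, 0, 0, 0, 4], [0, 0, 0, 0, 0]]}}

```text
time_s: 4.77
position: [0.4745, -0.0805, 0.3477]
orientation: [3.141, -0.071, 0.0]
force: [0.3, -0.6, 0.2]
finger_gap: 0.0464
gripper_force: 0.0
```

```bash
python3 - <<'E'
from h import *
o=env.get_obs();print(o['time_s'],o['position'],R.from_rotvec(o['orientation']).as_matrix().round(3),o['finger_gap'],o['q'])
i=env.camera_info('wrist');f=env.grab_frame('wrist');cv2.imwrite('pics/w1.png',f[:,:,::-1])
import pickle;pickle.dump(i,open('w1.pkl','wb'))
print(R.from_rotvec(i['orientation']).as_matrix().round(3),i['eye'],{k:v for k,v in i.items() if k not in('fx','fy')})
E
```

```text
4.7667 [ 0.4744827  -0.08053552  0.34765864] [[ 0.999 -0.045  0.   ]
 [-0.045 -0.999 -0.   ]
 [ 0.     0.    -1.   ]] 0.04644845858424245 [-2.44243283e-01  1.11710825e-01  1.64210633e+00 -2.84758381e-05
  1.38775140e+00  1.37187741e+00]
[[-0.046  0.964  0.262]
 [-0.999 -0.044 -0.012]
 [ 0.    -0.262  0.965]] [ 0.54998388 -0.08387899  0.43021592] {'cx': 276.0392577739283, 'cy': 210.10145356934714, 'eye': array([ 0.54998388, -0.08387899,  0.43021592]), 'orientation': array([-0.20450868,  0.21387282, -1.60608335])}
```

View pics/w1.png

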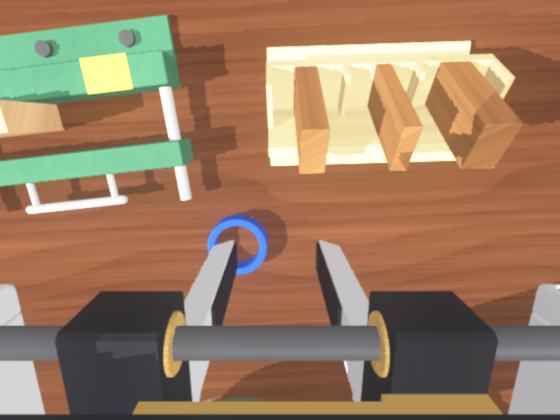

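```bash
python3 - <<'E'
import cv2
a=cv2.imread('pics/top0.png')[165:250,105:285]
b=cv2.imread('pics/side0.png')[225:370,225:320]
a=cv2.resize(a,None,fx=4.4,fy=4.4,interpolation=cv2.INTER_CUBIC)
cv2.imwrite('pics/t2.png',a)
b=cv2.resize(b,None,fx=4.1,fy=4.1,interpolation=cv2.INTER_CUBIC);cv2.imwrite('pics/s2.png',b)
E
```

```text
(no output)
```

View pics/t2.png

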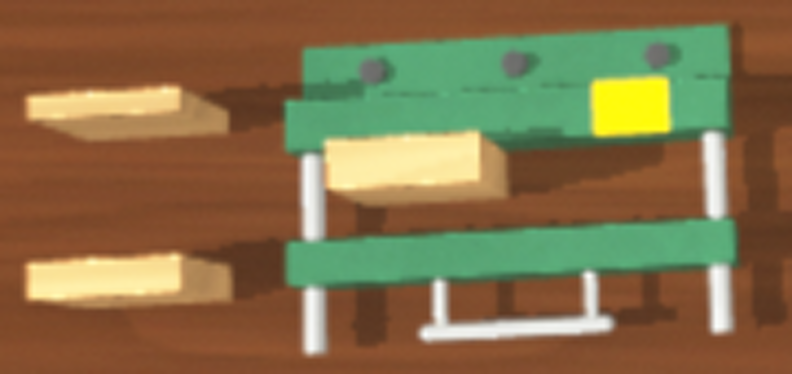

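View pics/s2.png

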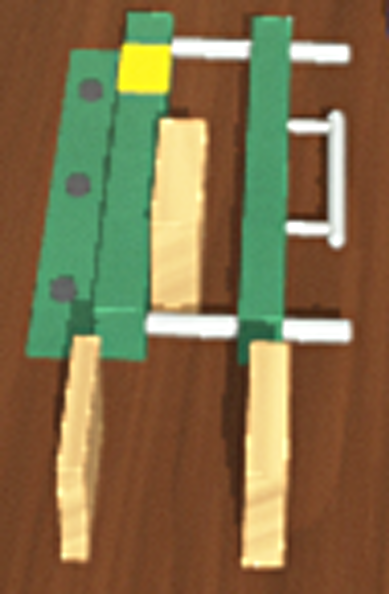

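```bash
python3 - <<'E'
from h import *
import pickle
w=pickle.load(open('w1.pkl','rb'))
a=cv2.imread('pics/w1.png')[30:180,255:525]
cv2.imwrite('pics/w1c.png',cv2.resize(a,None,fx=2.95,fy=2.95,interpolation=cv2.INTER_CUBIC))
t=lambda u,v:(u/4.4+105-.5,v/4.4+165-.5)
print('jaw edge top',at('top',t(286,150),.05),at('top',t(728,128),.05))
print('yellow in', at('top',t(594,137),.05),at('top',t(668,134),.05),'out',at('top',t(592,82),.05),at('top',t(670,77),.05))
print('slid jaw',at('top',t(288,242),.05),at('top',t(735,221),.05),at('top',t(288,287),.05),at('top',t(735,264),.05))
for p in [(80,57),(126,54),(133,90),(87,95)]: print('wrist y',at(w,p,.05))
print('bar',at('top',t(424,333),.03),at('top',t(612,324),.03), at(w,(29,209),.03),at(w,(126,200),.03))
E
```

```text
jaw edge top [0.5767 0.3288 0.05  ] [0.5946 0.0315 0.05  ]
yellow in [0.5876 0.1213 0.05  ] [0.5902 0.0716 0.05  ] out [0.6251 0.1237 0.05  ] [0.629  0.0712 0.05  ]
slid jaw [0.5146 0.3241 0.05  ] [0.5321 0.0256 0.05  ] [0.4846 0.3225 0.05  ] [0.5035 0.0251 0.05  ]
wrist y [0.6274 0.124  0.05  ]
wrist y [0.6281 0.074  0.05  ]
wrist y [0.5915 0.0724 0.05  ]
wrist y [0.5886 0.1242 0.05  ]
bar [0.4561 0.2351 0.03  ] [0.4638 0.1083 0.03  ] [0.4574 0.2365 0.03  ] [0.4635 0.1106 0.03  ]
```

View pics/w1c.png

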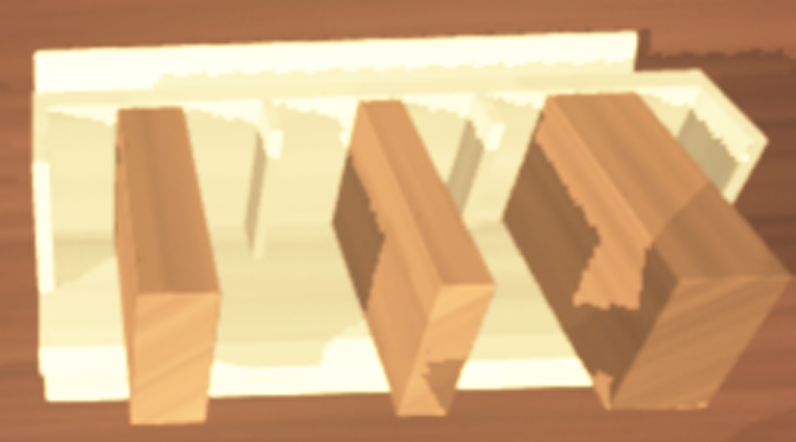

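```bash
cat > fit.py <<'E'
from h import *
import pickle
from scipy.optimize import least_squares
w=pickle.load(open('w1.pkl','rb'))
f=lambda l:np.array(l)/2.95+[254.7,29.7]
# order: top+x left(+y), top+x right, top-x right, top-x left
sets={'L':([(137,293),(219,292),(207,422),(131,424)],.024),'M':([(440,288),(494,286),(446,414),(397,416)],.016),'R':([(680,278),(790,278),(706,406),(610,407)],.032)}
for n,(c,th) in sets.items():
    px=f(c)
    def pts(p,th):
        u=R.from_euler('ZY',[p[3],-np.radians(35)])  # local z tilts to -x
        loc=np.array([[.025,th/2,0],[.025,-th/2,0],[-.025,-th/2,0],[-.025,th/2,0]])
        return u.apply(loc)+p[:3]
    r=least_squares(lambda p:(proj(w,pts(p,p[4]))-px).ravel(),[.55,-.2,.1,0,th]).x
    r2=least_squares(lambda p:(proj(w,pts(p,th))-px).ravel(),[.55,-.2,.1,0])
    p=r2.x;foot=p[:3]-.11*R.from_euler('ZY',[p[3],-np.radians(35)]).apply([0,0,1])
    print(n,r.round(4),'fixed',p.round(4),'yawdeg',np.degrees(p[3]).round(1),'foot',foot.round(4),np.abs(r2.fun).max().round(2))
E
python3 fit.py
```

```text
L [ 0.5227 -0.1157  0.1409 -0.0092  0.0235] fixed [ 0.5226 -0.1159  0.139  -0.0099] yawdeg -0.6 foot [ 0.5857 -0.1165  0.0489] 0.72
M [ 0.5203 -0.1992  0.133  -0.0118  0.0157] fixed [ 0.5203 -0.1996  0.1321 -0.013 ] yawdeg -0.7 foot [ 0.5833 -0.2004  0.042 ] 0.31
R [ 0.519  -0.2789  0.1283 -0.0214  0.0318] fixed [ 0.5189 -0.2794  0.1274 -0.0228] yawdeg -1.3 foot [ 0.582  -0.2809  0.0373] 0.66
```

```bash
cat >> fit.py <<'E'
S=list(sets.values());P=f(np.concatenate([s[0] for s in S]))
def model(p):
    o=[]
    for k,(c,th) in enumerate(S):
        ctr=p[:3]+R.from_euler('Z',p[3]).apply([0,(1-k)*.075,0])
        loc=np.array([[.025,th/2,0],[.025,-th/2,0],[-.025,-th/2,0],[-.025,th/2,0]])
        o.append(R.from_euler('ZY',[p[3],-np.radians(35)]).apply(loc)+ctr)
    return np.concatenate(o)
r=least_squares(lambda p:(proj(w,model(p))-P).ravel(),[.52,-.2,.12,0]);p=r.x
print(p.round(4),np.degrees(p[3]),np.abs(r.fun).max())
a=R.from_euler('Z',p[3]).apply
top=p[:3]+a([0,-.075,0]);U=R.from_euler('ZY',[p[3],-np.radians(35)])
foot=top-.11*U.apply([0,0,1]);print('R top',top.round(4),'foot',foot.round(4),'low corner',(foot-U.apply([.025,0,0])).round(4))
for z in (0,.01,.02,.03): print('rack -x edge',at(w,f([(45,400)])[0],z),at(w,f([(590,386)])[0],z))
print([proj('top',top+U.apply([x,y,0])).round(1) for x in(.025,-.025) for y in(.016,-.016)])
E
python3 fit.py|tail -7
```

```text
[ 0.5219 -0.1914  0.1479 -0.0151] -0.8644975031686754 3.3485955457680916
R top [ 0.5208 -0.2664  0.1479] foot [ 0.5839 -0.2674  0.0578] low corner [ 0.5634 -0.2671  0.0434]
rack -x edge [ 0.4953 -0.0734  0.    ] [ 0.4904 -0.3175  0.    ]
rack -x edge [ 0.4965 -0.0736  0.01  ] [ 0.4918 -0.3121  0.01  ]
rack -x edge [ 0.4978 -0.0738  0.02  ] [ 0.4932 -0.3066  0.02  ]
rack -x edge [ 0.4991 -0.0741  0.03  ] [ 0.4945 -0.3012  0.03  ]
[array([[374.5, 207.6]]), array([[386.9, 208. ]]), array([[372.3, 224.2]]), array([[384.4, 224.5]])]
```

{"name": "send_rows", "arguments": {"increments": [[0.1, 6, 33, 8, -1.4], [0.1, 6, 33, 8, 0], [0.1, 6, 33, 8, 0], [0.1, 6, 33, 8, 0], [0.1, 6, 33, 8, 0], [0.1, 5, 33, 10, 0], [0.1, 0, 0, 0, 0]]}}

```text
time_s: 5.4
position: [0.5045, -0.2837, 0.295]
orientation: [-3.141, 0.029, 0.004]
force: [-1.4, -0.1, -1.0]
finger_gap: 0.0516
gripper_force: 0.0
```

```bash
python3 - <<'E'
from h import *
o=env.get_obs();print(o['time_s'],o['position'],R.from_rotvec(o['orientation']).as_matrix().round(3)[:,0],o['finger_gap'])
i=env.camera_info('wrist');f=env.grab_frame('wrist');cv2.imwrite('pics/w2.png',f[:,:,::-1])
import pickle;pickle.dump(i,open('w2.pkl','wb'))
cv2.imwrite('pics/w2b.png',cv2.resize(f[:300,:,::-1],None,fx=1.4,fy=1.4))
E
```

```text
5.4 [ 0.50454509 -0.28370979  0.29500733] [ 1.    -0.018 -0.003] 0.05155184052439783
```

View pics/w2b.png

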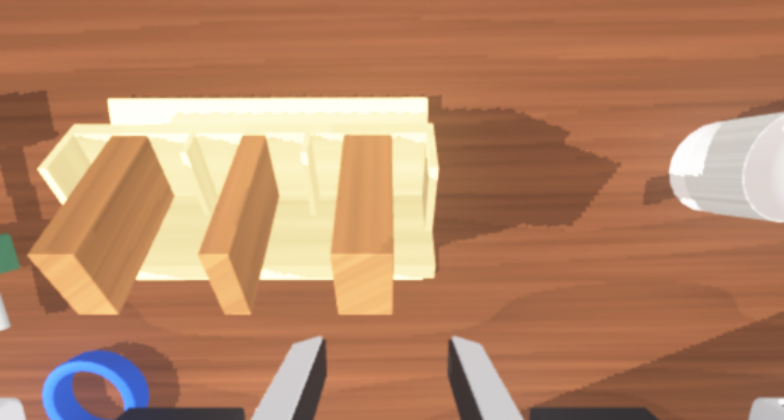

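```bash
cat > fit2.py <<'E'
from h import *
import pickle
from scipy.optimize import least_squares
w1=pickle.load(open('w1.pkl','rb'));w2=pickle.load(open('w2.pkl','rb'))
f=lambda l:np.array(l)/2.95+[254.7,29.7]
g=lambda l:np.array(l)/1.4-.2
A={'L':([(137,293),(219,292),(207,422),(131,424)],[(32,255),(75,257),(118,314),(82,314)],.024),'M':([(440,288),(494,286),(446,414),(397,416)],[(200,253),(232,255),(249,314),(220,314)],.016),'R':([(680,278),(790,278),(706,406),(610,407)],[(332,255),(394,255),(393,314),(337,314)],.032)}
for n,(a,b,th) in A.items():
    def pts(p):
        return R.from_euler('ZY',[p[3],-np.radians(35)]).apply(np.array([[.025,th/2,0],[.025,-th/2,0],[-.025,-th/2,0],[-.025,th/2,0]]))+p[:3]
    r=least_squares(lambda p:np.r_[(proj(w1,pts(p))-f(a)).ravel(),(proj(w2,pts(p))-g(b)).ravel()],[.52,-.2,.12,0]);p=r.x
    U=R.from_euler('ZY',[p[3],-np.radians(35)]);foot=p[:3]-.11*U.apply([0,0,1])
    print(n,p.round(4),'foot',foot.round(4),'low',(foot-U.apply([.025,0,0])).round(4),np.abs(r.fun).max().round(2))
E
python3 fit2.py
```

```text
L [ 0.5221 -0.1159  0.1379 -0.026 ] foot [ 0.5851 -0.1175  0.0478] low [ 0.5647 -0.117   0.0334] 2.3
M [ 0.521  -0.1967  0.1387 -0.0615] foot [ 0.5839 -0.2006  0.0485] low [ 0.5635 -0.1993  0.0342] 2.06
R [ 0.5197 -0.2717  0.1392 -0.0227] foot [ 0.5828 -0.2731  0.0491] low [ 0.5623 -0.2726  0.0348] 1.76
```

{"name": "send_rows", "arguments": {"increments": [[0.28, 16, -6, 0, 0], [0.28, 15, -6, 5, 0], [0.28, 0, 0, 20, 0], [0.28, 0, 0, 25, 0], [0.28, 0, 0, 25, 0], [0.28, 0, 0, 18, 0], [0.28, 0, 0, 8, 0], [0.28, 0, 0, 0, 0]]}}

```text
time_s: 6.12
position: [0.5361, -0.267, 0.1955]
orientation: [-3.14, 0.025, 0.003]
force: [-0.5, 0.3, 0.7]
finger_gap: 0.0601
gripper_force: 0.0
```

```bash
python3 - <<'E'
from h import *
o=env.get_obs();print(o['position'],o['force'],o['finger_gap'])
f=env.grab_frame('wrist')[:,:,::-1];s=env.grab_frame('side')[:,:,::-1]
s=cv2.resize(s[120:230,220:340],None,fx=3.8,fy=3.82)[:420]
cv2.imwrite('pics/w3.png',cv2.resize(np.hstack([f[:s.shape[0],120:440],s[:,:456]]),None,fx=1,fy=1))
E
```

```text
[ 0.53607253 -0.26697165  0.19548775] [-0.51018729  0.29454975  0.71580122] 0.060056608264007966
```

View pics/w3.png

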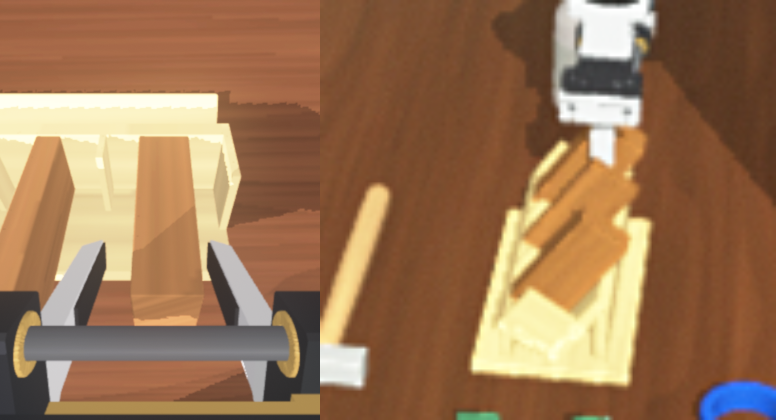

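{"name": "send_rows", "arguments": {"increments": [[0.28, 0, 4, 0, 0], [-0.2, 0, 0, 0, 0], [-0.4, 0, 0, 0, 0], [-0.5, 0, 0, 0, 0], [-0.5, 0, 0, 0, 0], [-0.5, 0, 0, 0, 0]], "squeeze": 5}}

```text
time_s: 6.72
position: [0.5363, -0.2719, 0.1968]
orientation: [3.141, -0.028, 0.0]
force: [-0.4, 0.0, 2.6]
finger_gap: 0.0321
gripper_force: 5.0
```

Gap 32 mm confirms the thick packer. Now the uprighting arc about its foot.

{"name": "send_rows", "arguments": {"increments": [[-0.5, 6.9, 0, -7.9, 0], [-0.5, 7.9, 0, -6.9, 0], [-0.5, 8.6, 0, -5.9, 0], [-0.5, 9.3, 0, -4.8, 0], [-0.5, 9.8, 0, -3.7, 0], [-0.5, 4.3, 0, -1.2, 0], [-0.5, 0, 0, 0, 0]]}}

```text
time_s: 7.3
position: [0.5835, -0.2726, 0.2269]
orientation: [3.141, -0.027, 0.0]
force: [-0.2, -0.7, -2.2]
finger_gap: 0.032
gripper_force: 5.0
```

```bash
python3 - <<'E'
from h import *
o=env.get_obs();print(o['position'],o['force'],o['finger_gap'],o['gripper_force'])
f=env.grab_frame('wrist')[:,:,::-1];s=env.grab_frame('side')[:,:,::-1]
s=cv2.resize(s[120:230,220:340],None,fx=3.8,fy=3.82)[:420]
cv2.imwrite('pics/w4.png',np.hstack([f[:s.shape[0],120:440],s[:,:456]]))
E
```

```text
[ 0.58353234 -0.27257758  0.22690236] [-0.17379828 -0.67059362 -2.17320854] 0.03199321163981648 5.00000461935997
```

View pics/w4.png

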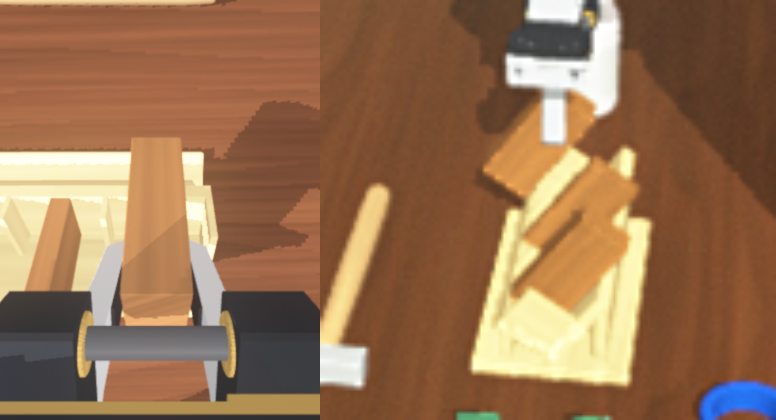

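{"name": "send_rows", "arguments": {"increments": [[-0.5, 0, 0, -30, 0], [-0.5, 0, 0, -30, 0], [-0.5, 0, 0, -30, -7], [-0.5, 0, 0, -25, -7], [-0.5, 0, 0, 0, -7], [-0.5, 0, 0, 0, -7], [-0.5, 0, 0, 0, -7], [-0.5, 0, 0, 0, -7], [-0.5, 0, 0, 0, -7], [-0.5, 0, 0, 0, -7], [-0.5, 0, 0, 0, -7], [-0.5, 0, 0, 0, -7]], "squeeze": 12}}

```text
time_s: 8.4
position: [0.5826, -0.2728, 0.3416]
orientation: [-2.584, -1.786, 0.001]
force: [-0.2, 0.4, -1.0]
finger_gap: 0.0319
gripper_force: 12.0
```

{"name": "send_rows", "arguments": {"increments": [[-0.5, 0, 0, 0, -7], [-0.5, 0, 0, 0, -7], [-0.5, 0, 0, 0, -7], [-0.5, 0, 0, 0, -4], [-0.5, 30, 0, 0, 0], [-0.5, 30, 0, 0, 0], [-0.5, 30, 0, 0, 0], [-0.5, 30, 0, 0, 0], [-0.5, 0, 0, 0, 0]]}}

```text
time_s: 9.15
position: [0.5741, -0.149, 0.3422]
orientation: [-2.139, -2.3, -0.001]
force: [-0.9, -0.2, -1.2]
finger_gap: 0.032
gripper_force: 12.0
```

```bash
python3 - <<'E'
from h import *
o=env.get_obs();T=R.from_rotvec(o['orientation']);print(o['time_s'],o['position'],o['q'].round(2),o['force'].round(1),o['finger_gap'])
x=T.as_matrix()[:,0];print('yaw',np.degrees(np.arctan2(x[1],x[0])),'to go (tool mm)',1000*T.inv().apply(np.array([.6155,-.0414,.171])-o['position']))
E
```

```text
9.15 [ 0.57412958 -0.1489584   0.34218314] [-0.32  0.37  1.33  0.    1.44 -0.39] [-0.9 -0.2 -1.2] 0.031979695436412
yaw 94.16102024657471 to go (tool mm) [104.11105892  49.07577298 171.27885354]
```

{"name": "send_rows", "arguments": {"increments": [[-0.5, 26, 12.5, 0, 0.7], [-0.5, 26, 12.5, 0, 0], [-0.5, 26, 12, 0, 0], [-0.5, 26, 12, 0, 0], [-0.5, 0, 0, 30, 0], [-0.5, 0, 0, 35, 0], [-0.5, 0, 0, 35, 0], [-0.5, 0, 0, 35, 0], [-0.5, 0, 0, 26, 0], [-0.5, 0, 0, 10, 0], [-0.5, 0, 0, 0, 0]]}}

```text
time_s: 10.07
position: [0.6164, -0.0466, 0.1687]
orientation: [-2.155, -2.281, 0.004]
force: [-0.7, 0.1, -1.1]
finger_gap: 0.0319
gripper_force: 12.0
```

```bash
python3 - <<'E'
from h import *
o=env.get_obs();T=R.from_rotvec(o['orientation']);print(o['time_s'],o['position'],o['force'].round(1),o['finger_gap'])
x=T.as_matrix()[:,0];print('yaw',np.degrees(np.arctan2(x[1],x[0])))
f=env.grab_frame('wrist')[:,:,::-1];s=env.grab_frame('side')[:,:,::-1]
s=cv2.resize(s[150:260,215:335],None,fx=3.8,fy=3.82)[:420]
cv2.imwrite('pics/w5.png',np.hstack([f[:s.shape[0],120:440],s[:,:456]]))
E
```

```text
10.0667 [ 0.61643315 -0.0465537   0.16873845] [-0.7  0.1 -1.1] 0.03189425045762488
yaw 93.26023431711714
```

View pics/w5.png

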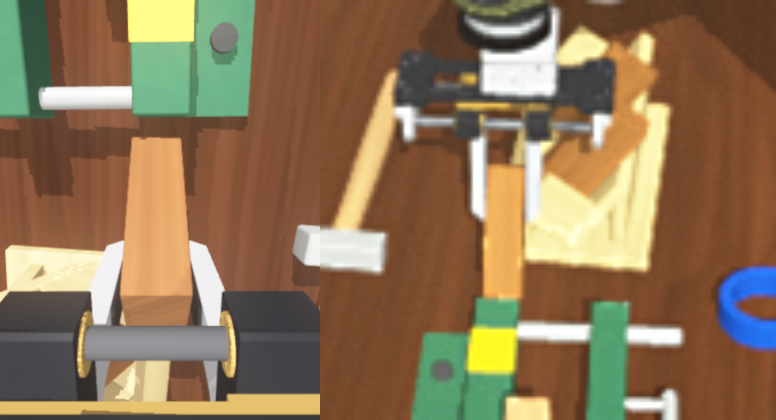

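{"name": "send_rows", "arguments": {"increments": [[-0.5, 6, 0, 0, 0], [-0.5, 4, 0, 0, 0], [-0.5, 2, 0, 0, 0], [-0.5, 2, 0, 0, 0], [-0.5, 0, 0, 0, 0]], "squeeze": 6}}

```text
time_s: 10.58
position: [0.6167, -0.0319, 0.1717]
orientation: [2.156, 2.284, 0.001]
force: [-0.5, -0.3, -1.5]
finger_gap: 0.0318
gripper_force: 6.0
```

{"name": "send_rows", "arguments": {"increments": [[-0.5, 2, 0, 0, 0], [-0.5, 2, 0, 0, 0], [-0.5, 0, 0, 0, 0]]}}

```text
time_s: 10.83
position: [0.6164, -0.028, 0.1711]
orientation: [2.157, 2.284, 0.0]
force: [0.2, -0.2, -0.8]
finger_gap: 0.0316
gripper_force: 6.0
```

{"name": "send_rows", "arguments": {"increments": [[-0.5, 3, 0, 0, 0], [-0.5, 3, 0, 0, 0], [-0.5, 0, 0, 0, 0]]}}

```text
time_s: 11.08
position: [0.6159, -0.0217, 0.171]
orientation: [-2.156, -2.284, -0.0]
force: [-0.6, -1.0, -1.7]
finger_gap: 0.0323
gripper_force: 6.0
```

```bash
cat > tilt.py <<'E'
from h import *
import sys
i=env.camera_info('wrist');o=env.get_obs();f=env.grab_frame('wrist');cv2.imwrite('pics/%s.png'%sys.argv[1],f[:,:,::-1])
T=R.from_rotvec(o['orientation']);G=o['position']+T.apply([0,0,.078])
print(o['position'].round(4),'f',o['force'].round(1))
for th in (35,28,20,10,0,-5):
    s,c=np.sin(np.radians(th)),np.cos(np.radians(th))
    print(th,[proj(i,G+T.apply([.082*s+.025*c,y,.082*c-.025*s]))[0].round(0).tolist() for y in(-.016,.016)],end=' ')
print()
b=f[:,262:290].astype(int).mean(1)
d=np.abs(np.diff(cv2.blur(b,(1,3)),axis=0)).sum(1)
for r in np.argsort(-d[40:290])[:14]+40: print(r,d[r].round(0),b[r-3].astype(int),b[r+4].astype(int))
E
python3 tilt.py w6
```

```text
[ 0.6159 -0.0217  0.171 ] f [-0.6 -1.  -1.7]
35 [[252.0, 136.0], [302.0, 136.0]] 28 [[253.0, 146.0], [301.0, 146.0]] 20 [[254.0, 159.0], [300.0, 159.0]] 10 [[255.0, 175.0], [299.0, 175.0]] 0 [[256.0, 192.0], [298.0, 192.0]] -5 [[256.0, 200.0], [297.0, 200.0]] 
88 61.0 [255 253 137] [135 189 140]
89 60.0 [255 253 137] [134 189 140]
165 57.0 [142 100  65] [225 160 102]
166 57.0 [142 100  65] [225 160 102]
155 47.0 [115 180 137] [142 100  65]
156 44.0 [114 178 136] [142 100  65]
87 43.0 [255 253 137] [135 189 140]
154 39.0 [115 180 137] [141 100  66]
167 31.0 [142 100  65] [225 160 102]
164 30.0 [142 100  65] [225 161 102]
153 27.0 [115 180 137] [127 103  70]
157 27.0 [108 168 127] [142 100  65]
90 22.0 [255 253 137] [134 189 140]
152 10.0 [115 180 137] [103 120  87]
```

```bash
python3 - <<'E'
from h import *
for y in(.026,.030,.034,.038):
  print(y,[proj('wrist',[.6116,y,z])[0].round(0).tolist() for z in (.05,0)])
o=env.get_obs();T=R.from_rotvec(o['orientation']);G=o['position']+T.apply([0,0,.078])
a=cv2.imread('pics/w6.png')[:,:,::-1]
for r in (150,158,162,170,200,230,250,262,275,285): print(r,a[r,230:325:8].tolist() if r in(158,170) else a[r,[245,276,305]].tolist())
E
```

```text
0.026 [[274.0, 169.0], [275.0, 160.0]]
0.03 [[275.0, 162.0], [275.0, 155.0]]
0.034 [[275.0, 156.0], [275.0, 149.0]]
0.038 [[276.0, 149.0], [276.0, 144.0]]
150 [[143, 95, 68], [116, 180, 138], [99, 155, 118]]
158 [[145, 95, 68], [146, 96, 68], [145, 96, 68], [190, 133, 87], [141, 101, 67], [137, 98, 65], [144, 103, 68], [143, 102, 66], [148, 106, 68], [106, 73, 51], [96, 68, 48], [99, 69, 48]]
162 [[109, 73, 54], [143, 102, 66], [103, 72, 50]]
170 [[112, 74, 54], [111, 74, 53], [109, 72, 52], [224, 160, 102], [226, 161, 103], [221, 156, 99], [228, 163, 105], [227, 162, 103], [233, 170, 108], [111, 75, 52], [97, 66, 46], [130, 86, 58]]
200 [[136, 86, 59], [227, 161, 102], [106, 69, 46]]
230 [[164, 108, 72], [228, 163, 103], [222, 155, 99]]
250 [[226, 163, 107], [228, 164, 104], [231, 168, 108]]
262 [[231, 167, 110], [229, 166, 106], [232, 170, 109]]
275 [[232, 171, 111], [228, 166, 106], [226, 161, 105]]
285 [[231, 171, 112], [229, 166, 107], [220, 156, 103]]
```

{"name": "send_rows", "arguments": {"increments": [[-0.5, 6.6, 0, -5.1, 0], [-0.5, 7.6, 0, -4.7, 0], [-0.5, 8.1, 0, -3.9, 0], [-0.5, 8.4, 0, -3.1, 0], [-0.5, 0, 0, 0, 0]]}}

```text
time_s: 11.55
position: [0.6143, 0.0103, 0.1889]
orientation: [2.155, 2.285, 0.002]
force: [-0.4, 0.4, -1.6]
finger_gap: 0.0322
gripper_force: 6.0
```

{"name": "send_rows", "arguments": {"increments": [[-0.5, -10, 0, -10, 0], [-0.5, -10, 0, -20, 0], [-0.5, -10, 0, -30, 0], [-0.5, 0, 0, -35, 0], [-0.5, 0, 0, 0, 0]], "squeeze": 12}}

```text
time_s: 11.97
position: [0.6172, -0.023, 0.2906]
orientation: [2.153, 2.277, 0.01]
force: [0.4, -0.5, -0.4]
finger_gap: 0.0322
gripper_force: 12.0
```

```bash
python3 tilt.py w7; python3 - <<'E'
import cv2
a=cv2.imread('pics/w7.png')[:,:,::-1]
for r in range(150,290,10): print(r,a[r,[240,248,256,266,276,286,296,304,312]].tolist())
E
```

```text
[ 0.6172 -0.023   0.2906] f [ 0.4 -0.5 -0.4]
35 [[252.0, 136.0], [302.0, 136.0]] 28 [[253.0, 146.0], [301.0, 146.0]] 20 [[254.0, 159.0], [300.0, 159.0]] 10 [[255.0, 175.0], [299.0, 175.0]] 0 [[256.0, 192.0], [298.0, 192.0]] -5 [[256.0, 200.0], [297.0, 200.0]] 
141 61.0 [121 187 142] [110  75  52]
99 61.0 [255 254 142] [135 194 146]
40 57.0 [121 190 144] [255 254 143]
100 55.0 [255 254 141] [135 194 146]
195 52.0 [137  86  59] [211 147  93]
140 51.0 [121 187 142] [110  76  52]
142 49.0 [121 187 142] [110  75  52]
98 49.0 [255 254 141] [136 194 146]
194 46.0 [130  82  56] [211 147  93]
196 34.0 [139  87  59] [211 147  93]
139 26.0 [122 187 143] [109  80  56]
143 26.0 [116 178 135] [109  74  51]
193 22.0 [120  76  52] [211 147  92]
275 22.0 [215 153 100] [228 166 108]
150 [[112, 75, 55], [111, 75, 54], [110, 74, 53], [114, 78, 54], [107, 74, 52], [109, 74, 51], [100, 69, 48], [134, 89, 60], [141, 91, 62]]
160 [[113, 74, 54], [110, 73, 52], [107, 72, 51], [112, 75, 52], [106, 71, 49], [108, 72, 50], [100, 67, 47], [134, 87, 59], [150, 95, 65]]
170 [[150, 95, 66], [145, 92, 65], [142, 91,
[... 1039 characters left out ...]
6, 152, 98], [216, 152, 98], [222, 157, 102], [208, 146, 96], [168, 123, 102]]
250 [[245, 244, 244], [221, 158, 103], [221, 159, 103], [208, 146, 94], [217, 154, 99], [217, 153, 99], [221, 157, 103], [218, 154, 101], [244, 243, 243]]
260 [[244, 242, 242], [223, 158, 105], [220, 157, 104], [208, 147, 96], [217, 154, 100], [218, 154, 100], [220, 157, 102], [220, 156, 103], [243, 241, 242]]
270 [[126, 114, 110], [222, 161, 108], [219, 155, 103], [209, 147, 96], [218, 155, 101], [221, 157, 103], [217, 155, 101], [207, 146, 96], [118, 109, 107]]
280 [[131, 99, 79], [232, 172, 114], [225, 162, 107], [226, 163, 107], [233, 172, 113], [225, 161, 105], [219, 157, 103], [216, 155, 102], [115, 86, 70]]
```

```bash
python3 - <<'E'
from h import *
o=env.get_obs();T=R.from_rotvec(o['orientation']);i=env.camera_info('wrist')
a=cv2.imread('pics/w7.png');h=cv2.cvtColor(a,cv2.COLOR_BGR2HSV)
m=cv2.inRange(h,(24,80,200),(36,255,255));c=max(cv2.findContours(m,0,1)[0],key=cv2.contourArea)
bx=cv2.boxPoints(cv2.minAreaRect(c));print(bx.round(1).tolist());
for p in bx: print(at(i,p,.05))
G=o['position']+T.apply([0,0,.078])
for dx in(.015,.02,.025,.03): print(dx,proj(i,G+T.apply([dx,0,-.028]))[0].round(),proj(i,G+T.apply([dx,0,-.024]))[0].round(),proj(i,G+T.apply([dx,0,.082]))[0].round())
x=T.as_matrix()[:,0];print('yaw',np.degrees(np.arctan2(x[1],x[0])),o['position'])
a=a[:,:,::-1]
for r in range(266,300,3): print(r,a[r,[260,276,292]].tolist())
E
```

```text
[[253.0, 40.0], [293.0, 40.0], [293.0, 99.0], [253.0, 99.0]]
[0.589  0.1229 0.05  ]
[0.6247 0.1249 0.05  ]
[0.6282 0.075  0.05  ]
[0.5908 0.0729 0.05  ]
0.015 [277. 265.] [277. 261.] [277. 204.]
0.02 [277. 255.] [277. 251.] [277. 198.]
0.025 [277. 244.] [277. 241.] [277. 192.]
0.03 [277. 233.] [277. 230.] [277. 185.]
yaw 93.23231329593129 [ 0.61668506 -0.02267862  0.28714643]
266 [[213, 151, 99], [218, 154, 100], [218, 155, 101]]
269 [[214, 151, 100], [218, 155, 101], [218, 155, 101]]
272 [[213, 151, 99], [218, 155, 102], [218, 155, 101]]
275 [[214, 153, 100], [221, 158, 103], [216, 153, 100]]
278 [[230, 169, 111], [237, 178, 117], [227, 163, 106]]
281 [[222, 158, 105], [233, 171, 112], [218, 155, 101]]
284 [[226, 164, 108], [230, 167, 109], [219, 156, 103]]
287 [[230, 168, 111], [221, 157, 103], [217, 155, 101]]
290 [[233, 172, 114], [217, 155, 100], [214, 151, 99]]
293 [[230, 168, 110], [220, 157, 103], [217, 153, 100]]
296 [[223, 159, 105], [217, 154, 101], [222, 157, 103]]
299 [[217, 155, 102], [215, 151, 99], [225, 162, 107]]
```

```bash
python3 - <<'E'
from h import *
from scipy.optimize import least_squares,brentq
o=env.get_obs();T=R.from_rotvec(o['orientation']);i=env.camera_info('wrist');G=o['position']+T.apply([0,0,.078])
def rows(L,w,th):  # L foot->G along axis, w: packer +w face distance from G
    s,c=np.sin(np.radians(th)),np.cos(np.radians(th))
    foot=[L*s+w*c,0,L*c-w*s]; top=[-(.11-L)*s+w*c,0,-(.11-L)*c-w*s]
    return np.array([proj(i,G+T.apply(p))[0][1] for p in (foot,top)])
a=cv2.imread('pics/w5.png').astype(int)
b=a[:,145:170].mean(1)
print([(r,b[r].astype(int).tolist()) for r in range(284,304,2)])
for t5 in (294,296,298):
    r=least_squares(lambda p:np.r_[rows(p[0],p[1],35)-[137,t5],rows(p[0],p[1],p[2]*100)-[195,276]],[.082,.025,0.])
    print(t5,r.x*[1000,1000,100],r.fun.round(1))
print(rows(.082,.025,35),rows(.082,.025,0))
E
```

```text
[(284, [112, 172, 233]), (286, [112, 172, 233]), (288, [112, 172, 233]), (290, [112, 172, 233]), (292, [112, 172, 233]), (294, [109, 168, 231]), (296, [87, 131, 188]), (298, [83, 126, 180]), (300, [82, 123, 176]), (302, [80, 120, 172])]
294 [91.29737653 10.03461996  7.61660065] [ 8.5 -1.5 -1.6 -3.6]
296 [89.91675093 10.89247334  7.46909904] [ 8.8 -1.5 -1.7 -3.6]
298 [88.568472  11.7226993  7.3281928] [ 9.1 -1.6 -1.9 -3.6]
[136.27982844 297.27687974] [191.65637138 244.01674467]
```

```bash
python3 - <<'E'
from h import *
o=env.get_obs();T=R.from_rotvec(o['orientation']);i=env.camera_info('wrist');G=o['position']+T.apply([0,0,.078])
a=cv2.imread('pics/w7.png').astype(float)
for r in (198,204,210,216,222,228,234):
    g=cv2.GaussianBlur(a[r-1:r+2].mean(0)[None],(1,1),0)[0].sum(1)
    th=lambda lo,hi:(lo+hi)/2
    row=g[235:325];L=np.interp(0,[0],[0])
    inside=g[262:292].mean();lo=g[240:246].mean();ro=g[308:314].mean()
    l=next(c+ ( (lo+inside)/2-g[c])/(g[c+1]-g[c]) for c in range(243,262) if g[c]<(lo+inside)/2<=g[c+1])
    q=next(c+ ((ro+inside)/2-g[c])/(g[c+1]-g[c]) for c in range(310,290,-1) if g[c]>=(ro+inside)/2>g[c+1])
    print(r,round(l,1),round(q,1),round(q-l,1))
for L,w,th in ((.082,.025,-2),(.082,.025,0),(.09,.011,7.5)):
    s,c=np.sin(np.radians(th)),np.cos(np.radians(th));out=[]
    for t in (0,.01,.02,.03,.04,.05,.06,.07,.08,.11):
        p=[(L-t)*s+w*c,0,(L-t)*c-w*s]
        A,B=[proj(i,G+T.apply([p[0],y,p[2]]))[0] for y in(-.016,.016)]
        out.append((int(A[1]),round(B[0]-A[0],1)))
    print(L,w,th,out)
E
```

```text
198 254.9 297.0 42.1
204 253.8 298.1 44.3
210 252.6 299.1 46.5
216 251.5 300.3 48.8
222 250.4 301.3 51.0
228 249.2 302.5 53.3Traceback (most recent call last):
  File "<stdin>", line 9, in <module>
StopIteration
```

```bash
python3 - <<'E'
from h import *
from scipy.optimize import least_squares
o=env.get_obs();T=R.from_rotvec(o['orientation']);i=env.camera_info('wrist');G=o['position']+T.apply([0,0,.078])
def face(L,w,th,t):
    s,c=np.sin(np.radians(th)),np.cos(np.radians(th));p=[(L-t)*s+w*c,0,(L-t)*c-w*s]
    A,B=[proj(i,G+T.apply([p[0],y,p[2]]))[0] for y in(-.016,.016)]
    return A[1],B[0]-A[0]
rr=np.array([198,204,210,216,222,228]);ww=np.array([42.1,44.3,46.5,48.8,51,53.3])
for L,w,th in ((.082,.025,-2),(.082,.025,0),(.082,.025,5),(.09,.011,7.5)):
    F=np.array([face(L,w,th,t) for t in np.linspace(0,.11,12)]);print(L,w,th,F[0].round(1),F[-1].round(1),np.interp(rr,F[:,0],F[:,1]).round(1))
def res(p):
    F=np.array([face(p[0],.025,p[1]*100,t) for t in np.linspace(0,.11,12)])
    return np.r_[np.interp(rr,F[:,0],F[:,1])-ww,(F[0,0]-195)]
def res2(p):
    F=np.array([face(p[0],p[2],p[1]*100,t) for t in np.linspace(0,.11,12)])
    return np.r_[np.interp(rr,F[:,0],F[:,1])-ww,(F[0,0]-195)]
for f,x in((res,[.082,0]),(res2,[.082,0,.025])):
    r=least_squares(f,x,diff_step=1e-3);print(r.x,r.fun.round(1))
E
```

```text
0.082 0.025 -2 [195.1  41.6] [241.2  73. ] [43.6 47.7 51.7 55.8 59.9 64. ]
0.082 0.025 0 [191.7  41.9] [244.   73.3] [45.7 49.3 52.9 56.5 60.1 63.7]
0.082 0.025 5 [183.2  42.6] [251.3  74. ] [49.5 52.2 55.  57.7 60.5 63.3]
0.09 0.011 7.5 [193.1  40.9] [272.1  68.1] [42.6 44.6 46.7 48.7 50.8 52.9]
[ 0.14128635 -0.05590778] [-3.9 -0.7  2.4  2.6  0.4 -1.9 -2.4]
[0.08855588 0.0583166  0.01238072] [-0.  0.  0. -0.  0. -0. -0.]
```

{"name": "send_rows", "arguments": {"increments": [[-0.5, 33.5, -9.7, 0, 0], [-0.5, 33.5, -9.7, 0, 0], [-0.5, 33.5, -9.7, 0, 0], [-0.5, 33.8, -9.6, 0, 0], [-0.5, 0, 0, 20, 0], [-0.5, 0, 0, 30, 0], [-0.5, 0, 0, 30, 0], [-0.5, 0, 0, 20, 0], [-0.5, 0, 0, 0, 0], [-0.5, 0, 0, 0, 0]]}}

```text
time_s: 12.85
position: [0.5694, 0.1099, 0.1821]
orientation: [-2.156, -2.283, 0.003]
force: [-0.5, -0.1, -0.6]
finger_gap: 0.0319
gripper_force: 12.0
```

```bash
python3 - <<'E'
from h import *
from scipy.optimize import least_squares
for k in range(3):
    o=env.get_obs();T=R.from_rotvec(o['orientation']);i=env.camera_info('wrist');a=env.grab_frame('wrist')
    print(o['time_s'],o['position'].round(4),'togo',(1000*T.inv().apply(np.array([.5705,.1092,.1666])-o['position'])).round(1))
cv2.imwrite('pics/w8.png',a[:,:,::-1])
h=cv2.cvtColor(a,cv2.COLOR_RGB2HSV);m=cv2.inRange(h,(24,80,200),(36,255,255))
c=max(cv2.findContours(m,0,1)[0],key=cv2.contourArea);print(cv2.boundingRect(c))
bx=cv2.approxPolyDP(c,4,True)[:,0];print([(p.tolist(),at(i,p,.05).tolist()) for p in bx])
# sample column green face edge & packer columns
for r in (150,170,185,190,195,200,210,220,228):
    print(r,[a[r,c].tolist() for c in range(236,320,8)])
E
```

```text
12.85 [0.5694 0.1099 0.1821] togo [-0.8  1.1 15.5]
12.9 [0.5699 0.11   0.1836] togo [-0.9  0.5 17. ]
12.95 [0.5701 0.1101 0.1842] togo [-0.9  0.3 17.6]
(305, 218, 54, 67)
[([306, 219], [0.5901, 0.1222, 0.05]), ([305, 238], [0.5905, 0.1082, 0.05]), ([325, 244], [0.6051, 0.1044, 0.05]), ([342, 283], [0.6207, 0.0745, 0.05]), ([353, 284], [0.6289, 0.0741, 0.05]), ([358, 219], [0.6264, 0.1243, 0.05])]
150 [[95, 64, 45], [133, 86, 58], [135, 85, 58], [140, 88, 61], [96, 63, 43], [112, 72, 50], [109, 71, 49], [111, 73, 51], [104, 71, 50], [78, 112, 85], [86, 132, 100]]
170 [[95, 64, 45], [134, 86, 58], [131, 84, 57], [136, 86, 60], [137, 87, 59], [109, 71, 49], [109, 71, 49], [105, 70, 48], [104, 71, 49], [77, 116, 87], [85, 132, 99]]
185 [[98, 67, 47], [134, 86, 60], [130, 83, 56], [135, 85, 59], [141, 90, 61], [111, 72, 49], [113, 73, 50], [107, 71, 49], [105, 74, 50], [83, 122, 90], [111, 173, 130]]
190 [[102, 69, 49], [135, 87, 62], [128, 83, 56], [133, 84, 59], [143, 91, 62], [111, 72, 49], [114, 75, 50], [108, 72, 49], [106, 74, 50], [90, 132, 97], [112, 173, 130]]
195 [[103, 70, 50],
[... 174 characters left out ...]
], [138, 88, 62], [129, 84, 57], [203, 141, 89], [199, 138, 86], [135, 94, 59], [135, 94, 58], [140, 97, 61], [110, 78, 51], [111, 164, 122], [119, 178, 134]]
210 [[104, 71, 51], [139, 90, 63], [150, 100, 66], [206, 144, 91], [197, 138, 86], [206, 143, 90], [205, 145, 89], [216, 152, 95], [133, 93, 60], [117, 168, 125], [125, 182, 136]]
220 [[104, 73, 53], [140, 91, 64], [200, 140, 89], [206, 145, 92], [196, 138, 86], [207, 144, 90], [208, 146, 91], [215, 152, 97], [204, 146, 91], [254, 250, 127], [255, 251, 131]]
228 [[105, 73, 54], [141, 92, 66], [206, 145, 93], [207, 146, 93], [198, 139, 88], [208, 146, 92], [210, 148, 92], [215, 152, 95], [215, 153, 95], [255, 252, 131], [255, 252, 131]]
```

{"name": "send_rows", "arguments": {"increments": [[-0.5, -1, 0, 8, 0], [-0.5, 0, 0, 4, 0], [-0.5, 0, 0, 2, 0], [-0.5, 0, 0, 2, 0], [-0.5, 0, 0, 0, 0]], "squeeze": 5}}

```text
time_s: 13.42
position: [0.5696, 0.1093, 0.1665]
orientation: [-2.157, -2.284, 0.001]
force: [-0.4, -0.2, -2.5]
finger_gap: 0.0317
gripper_force: 5.0
```

{"name": "send_rows", "arguments": {"increments": [[-0.5, 0, 0, 2, 0], [-0.5, 0, 0, 1, 0], [-0.5, 0, 0, 0, 0]]}}

```text
time_s: 13.67
position: [0.5697, 0.1093, 0.1637]
orientation: [-2.157, -2.284, 0.0]
force: [-0.2, -0.4, -0.7]
finger_gap: 0.0319
gripper_force: 5.0
```

```bash
cat > face.py <<'E'
from h import *
from scipy.optimize import least_squares
import sys
o=env.get_obs();T=R.from_rotvec(o['orientation']);i=env.camera_info('wrist');G=o['position']+T.apply([0,0,.078])
a=env.grab_frame('wrist');cv2.imwrite('pics/%s.png'%sys.argv[1],a[:,:,::-1])
def face(L,w,th,t):
    s,c=np.sin(np.radians(th)),np.cos(np.radians(th));p=[(L-t)*s+w*c,0,(L-t)*c-w*s]
    A,B=[proj(i,G+T.apply([p[0],y,p[2]]))[0] for y in(-.016,.016)]
    return A[1],A[0],B[0]
g=a.astype(float).sum(2)
b=g[:,272:292].mean(1);d=np.diff(cv2.blur(b[:,None],(1,3))[:,0]);foot=170+np.argmax(d[170:225]);print('foot row',foot,d[foot].round())
rr=[];ll=[]
for r in range(foot+6,232,3):
    row=cv2.blur(g[r-1:r+2].mean(0)[None],(3,1))[0];dd=np.diff(row)[238:264];k=np.argmax(dd);rr.append(r);ll.append(238+k+1)
print(list(zip(rr,ll)))
def res(p):
    F=np.array([face(p[0],p[2],p[1]*100,t) for t in np.linspace(0,.11,12)])
    return np.r_[np.interp(rr,F[:,0],F[:,1])+p[3]-ll,(F[0,0]-foot-1)]
r=least_squares(res,[.085,0.03,.0125,0.],diff_step=1e-3,x_scale=[.01,.01,.01,1])
print('L,th,w,off',(r.x*[1000,100,1000,1]).round(1),np.abs(r.fun).max().round(1),o['position'].round(4),o['force'].round(1))
E
python3 face.py w9
```

```text
foot row 211 44.0
[(217, np.int64(252)), (220, np.int64(251)), (223, np.int64(251)), (226, np.int64(250)), (229, np.int64(250))]
L,th,w,off [111.    2.5  -3.9  -5.6] 0.3 [0.5697 0.1093 0.1637] [-0.2 -0.4 -0.7]
```

{"name": "send_rows", "arguments": {"increments": [[-0.2, 0, 0, 0, 0], [-0.1, 0, 0, 0, 0], [0, 0, 0, 0, 0], [0, 0, 0, 0, 0], [0, 0, 0, -15, 0], [0, 0, 0, -30, 0], [0, 0, 0, -30, 0], [0, 0, 0, -30, 0], [0, 0, 0, 0, 0]]}}

```text
time_s: 14.47
position: [0.5709, 0.1095, 0.2751]
orientation: [2.153, 2.28, 0.011]
force: [0.5, -0.3, 0.4]
finger_gap: 0.0471
gripper_force: 0.0
```

```bash
python3 - <<'E'
from h import *
import pickle
o=env.get_obs();T=R.from_rotvec(o['orientation']);i=env.camera_info('wrist');a=env.grab_frame('wrist');cv2.imwrite('pics/w10.png',a[:,:,::-1])
print(o['time_s'],o['position'],o['finger_gap'],o['force'])
env.grab_frame('side');env.grab_frame('top')
for c in('wrist','top','side'):
    for q in('packer_thick','packer_thin','packer_middle'):
        print(c,q,[(np.round(d['extent']).astype(int).tolist(),round(d['p'],2)) for d in env.search_frame(q,c)[:2]])
# predicted box of upright packer at target
ctr=np.array([.5712,.0965,0]);vx=np.array([.998,.0585,0]);vy=np.array([-.0585,.998,0])
for c in('wrist','top','side'):
    P=np.array([ctr+sx*.016*vx+sy*.025*vy+[0,0,z] for z in(0,.11) for sx in(-1,1) for sy in(-1,1)])
    q=proj(c,P);print(c,q.min(0).round(),q.max(0).round())
E
```

```text
14.4667 [0.57090356 0.10947652 0.27506551] 0.047103677074294546 [ 0.53492445 -0.33257572  0.36685683]
wrist packer_thick [([251, 174, 294, 254], 0.83)]
wrist packer_thin []
wrist packer_middle [([234, 385, 298, 401], 0.8)]
top packer_thick [([250, 198, 253, 210], 0.49), ([178, 196, 209, 205], 0.3)]
top packer_thin [([347, 191, 356, 225], 0.82)]
top packer_middle [([320, 188, 330, 222], 0.53)]
side packer_thick [([269, 222, 278, 262], 0.83)]
side packer_thin [([292, 161, 298, 168], 0.38)]
side packer_middle [([269, 181, 297, 199], 0.7)]
wrist [257. 183.] [299. 268.]
top [236. 192.] [258. 209.]
side [267. 222.] [278. 260.]
```

```bash
python3 - <<'E'
from h import *
from scipy.optimize import least_squares
i=env.camera_info('wrist');a=cv2.imread('pics/w10.png');h=cv2.cvtColor(a,cv2.COLOR_BGR2HSV)
for r in (165,172,176,180,190,210,230,245,250,255,260,265,270): print(r,[h[r,c].tolist()[1:] for c in range(240,312,6)])
E
```

```text
165 [[131, 97], [140, 122], [141, 143], [144, 136], [143, 130], [142, 117], [142, 115], [144, 119], [140, 111], [75, 105], [74, 138], [84, 180]]
172 [[130, 98], [140, 122], [144, 143], [142, 145], [144, 165], [145, 171], [143, 123], [143, 128], [142, 115], [75, 106], [79, 180], [80, 181]]
176 [[133, 98], [138, 109], [143, 144], [144, 186], [143, 198], [145, 183], [145, 134], [146, 138], [144, 129], [76, 108], [78, 182], [77, 182]]
180 [[131, 99], [142, 138], [143, 144], [144, 199], [144, 198], [144, 197], [143, 203], [143, 207], [145, 201], [75, 109], [77, 185], [75, 184]]
190 [[132, 106], [136, 124], [142, 147], [143, 204], [142, 199], [144, 198], [144, 207], [144, 209], [145, 206], [83, 117], [73, 192], [74, 193]]
210 [[126, 109], [132, 114], [142, 162], [140, 221], [141, 223], [142, 219], [142, 227], [142, 227], [141, 229], [118, 162], [122, 255], [122, 255]]
230 [[87, 97], [126, 115], [138, 144], [139, 225], [136, 230], [137, 229], [137, 230], [137, 231], [140, 228], [123, 156], [122, 255], [121, 255]]
245 [[54, 89], [122, 113], [134, 146], [134, 229], [137, 225], [138, 227], [138, 229], [135, 232], [135, 232], [74, 113], [67, 168], [72, 188]]
250 [[21, 120], [24, 184], [35, 198], [135, 224], [137, 227], [138, 228], [135, 233], [135, 230], [138, 227], [54, 123], [68, 166], [74, 186]]
255 [[6, 197], [0, 253], [0, 253], [0, 253], [10, 201], [13, 193], [12, 194], [13, 196], [13, 197], [32, 150], [68, 158], [75, 186]]
260 [[7, 225], [3, 236], [3, 236], [3, 235], [3, 232], [10, 203], [11, 203], [10, 204], [12, 205], [29, 152], [74, 162], [78, 184]]
265 [[111, 110], [120, 113], [119, 107], [122, 111], [126, 115], [130, 114], [133, 119], [132, 116], [133, 117], [70, 99], [81, 180], [80, 182]]
270 [[115, 111], [118, 112], [119, 105], [123, 108], [124, 111], [128, 112], [132, 118], [132, 114], [132, 114], [88, 101], [83, 170], [83, 181]]
```

```bash
python3 - <<'E'
from h import *
i=env.camera_info('wrist');a=cv2.imread('pics/w10.png').astype(int)
b=a[:,260:284].mean((1,2));print([(r,int(b[r])) for r in list(range(164,184,2))+list(range(190,214,2))+list(range(240,272,2))])
c=a[214:246].mean((0,2));print([(k,int(c[k])) for k in range(246,300)])
c=a[184:196].mean((0,2));print([(k,int(c[k])) for k in range(246,300)])
for r in(171,174,178): print(r,at(i,(272,r),0))
for r in(196,200,204,208): print(r,at(i,(272,r),.11))
for u in(254,256,290,292): print(u,at(i,(u,230),.11))
T=env.get_obs();print(T['position'].round(4),i['eye'].round(4))
vy=np.array([-.0585,.998,0]);vx=np.array([.998,.0585,0])
m=np.array([.5897,.0977,0])
for d in(0,.005,.01):
  q=m-.0185*vx+d*vy
  print(d,'foot+y row',proj(i,q+.025*vy)[0].round(1),'top+y',proj(i,q+.025*vy+[0,0,.11])[0].round(1),'top-y',proj(i,q-.025*vy+[0,0,.11])[0].round(1))
E
```

```text
[(164, 88), (166, 88), (168, 90), (170, 90), (172, 103), (174, 116), (176, 116), (178, 129), (180, 143), (182, 143), (190, 144), (192, 145), (194, 168), (196, 165), (198, 164), (200, 164), (202, 163), (204, 162), (206, 161), (208, 161), (210, 161), (212, 161), (240, 166), (242, 166), (244, 165), (246, 166), (248, 166), (250, 167), (252, 176), (254, 189), (256, 208), (258, 206), (260, 207), (262, 171), (264, 88), (266, 83), (268, 82), (270, 82)]
[(246, 83), (247, 87), (248, 97), (249, 103), (250, 103), (251, 101), (252, 103), (253, 133), (254, 159), (255, 163), (256, 163), (257, 163), (258, 163), (259, 164), (260, 164), (261, 164), (262, 164), (263, 164), (264, 165), (265, 165), (266, 165), (267, 165), (268, 165), (269, 165), (270, 166), (271, 166), (272, 166), (273, 166), (274, 166), (275, 166), (276, 166), (277, 166), (278, 167), (279, 167), (280, 167), (281, 167), (282, 167), (283, 168), (284, 168), (285, 168), (286, 168), (287, 168), (288, 169), (289, 169), (290, 169), (291, 165), (292, 141), (293, 108), (294, 124), (295, 168), (296, 185), (297, 193), (298, 199), (299, 202)]
[(246
[... 491 characters left out ...]
151), (288, 150), (289, 149), (290, 144), (291, 131), (292, 114), (293, 102), (294, 109), (295, 141), (296, 162), (297, 174), (298, 177), (299, 177)]
171 [0.5633 0.1339 0.    ]
174 [0.5634 0.1306 0.    ]
178 [0.5637 0.1262 0.    ]
196 [0.5647 0.131  0.11  ]
200 [0.5649 0.1278 0.11  ]
204 [0.565  0.1247 0.11  ]
208 [0.5652 0.1215 0.11  ]
254 [0.5521 0.1029 0.11  ]
256 [0.5536 0.103  0.11  ]
290 [0.5803 0.1045 0.11  ]
292 [0.5818 0.1046 0.11  ]
[0.5697 0.1093 0.2685] [0.5646 0.1856 0.3511]
0 foot+y row [277.3 182.5] top+y [277.9 208.3] top-y [277.9 267.9]
0.005 foot+y row [277.3 178. ] top+y [277.9 202. ] top-y [277.9 262.2]
0.01 foot+y row [277.3 173.4] top+y [277.9 195.6] top-y [277.9 256.4]
```

```bash
cat > where.py <<'E'
from h import *
import sys
o=env.get_obs();i=env.camera_info('wrist');f=env.grab_frame('wrist');cv2.imwrite('pics/%s.png'%sys.argv[1],f[:,:,::-1])
print(o['time_s'],o['position'].round(4),o['joint_velocities'].round(3))
b=f[:,262:284].astype(float).mean((1,2));d=np.diff(b)
print('row edges',[(int(r)+.5,round(d[r])) for r in range(150,285) if abs(d[r])>6])
vy=np.array([-.0585,.998,0]);vx=np.array([.998,.0585,0]);m=np.array([.5897,.0977,0])
for d in(-.005,0,.005,.01,.015):
  q=m-.0185*vx+d*vy
  print(d,'foot+y',proj(i,q+.025*vy)[0].round(1),'top+y',proj(i,q+.025*vy+[0,0,.11])[0].round(1),'top-y',proj(i,q-.025*vy+[0,0,.11])[0].round(1),'L/R',proj(i,q-.016*vx+[0,0,.11])[0].round(1)[0],proj(i,q+.016*vx+[0,0,.11])[0].round(1)[0])
h=cv2.cvtColor(f,cv2.COLOR_RGB2HSV);mk=cv2.inRange(h,(24,80,200),(36,255,255));c=max(cv2.findContours(mk,0,1)[0],key=cv2.contourArea)
bx=cv2.boundingRect(c);print('yellow',bx,at(i,(bx[0],bx[1]),.05),at(i,(bx[0],bx[1]+bx[3]),.05),at(i,(bx[0]+bx[2],bx[1]+bx[3]),.05))
E
python3 where.py w11
```

```text
15.0667 [0.5697 0.1093 0.2685] [-0.    -0.003 -0.002  0.    -0.001 -0.   ]
row edges [(171.5, 7), (172.5, 13), (173.5, 9), (178.5, 8), (179.5, 10), (193.5, 13), (194.5, 11), (254.5, 11), (255.5, 13), (256.5, 10), (257.5, 10), (263.5, -26), (264.5, -52), (265.5, -37), (266.5, -8)]
-0.005 foot+y [277.3 187. ] top+y [277.9 214.5] top-y [277.9 273.5] L/R 257.8 298.1
0 foot+y [277.3 182.5] top+y [277.9 208.3] top-y [277.9 267.9] L/R 257.7 298.2
0.005 foot+y [277.3 178. ] top+y [277.9 202. ] top-y [277.9 262.2] L/R 257.6 298.3
0.01 foot+y [277.3 173.4] top+y [277.9 195.6] top-y [277.9 256.4] L/R 257.5 298.4
0.015 foot+y [277.3 168.8] top+y [277.9 189.2] top-y [277.9 250.6] L/R 257.4 298.5
yellow (299, 192, 39, 51) [0.5901 0.1227 0.05  ] [0.594  0.0713 0.05  ] [0.6326 0.0735 0.05  ]
```

{"name": "send_rows", "arguments": {"increments": [[0.28, -1, 0, 30, 0], [0.28, -1, 0, 30, 0], [0.28, 0, 0, 25, 0], [0.28, 0, 0, 12, 0], [0.28, 0, 0, 3, 0], [-0.2, 0, 0, 0, 0], [-0.4, 0, 0, 0, 0], [-0.5, 0, 0, 0, 0], [-0.5, 0, 0, 0, 0], [-0.5, 0, 0, 0, 0], [-0.5, 0, 0, 0, 0]], "squeeze": 15}}

```text
time_s: 16.03
position: [0.5701, 0.1073, 0.1699]
orientation: [2.156, 2.284, 0.002]
force: [-1.5, -0.5, 6.4]
finger_gap: 0.0319
gripper_force: 15.0
```

{"name": "send_rows", "arguments": {"increments": [[-0.5, 0, 0, -4, 0], [-0.5, -5, 0, 0, 0], [-0.5, -5, 0, 0, 0], [-0.5, 0, 0, 0, 0], [-0.5, 0, 0, 2, 0], [-0.5, 0, 0, 2, 0], [-0.5, 0, 0, 1, 0], [-0.5, 0, 0, 0, 0]]}}

```text
time_s: 16.7
position: [0.5705, 0.0972, 0.1691]
orientation: [2.156, 2.284, 0.001]
force: [-4.2, -1.9, 16.3]
finger_gap: 0.0321
gripper_force: 15.0
```

{"name": "send_rows", "arguments": {"increments": [[-0.5, 0, 0, -1, 0], [-0.2, 0, 0, 0, 0], [-0.1, 0, 0, 0, 0], [0.2, 0, 0, 0, 0], [0.2, 0, 0, 0, 0], [0.2, 0, 0, -15, 0], [0.2, 0, 0, -30, 0], [0.2, 0, 0, -30, 0], [0.2, 0, 0, -25, 0], [0.2, 10, 0, 0, 0], [0.2, 0, 0, 0, 0], [0.2, 0, 0, 0, 0]]}}

```text
time_s: 17.7
position: [0.5695, 0.1076, 0.2678]
orientation: [-2.155, -2.284, 0.002]
force: [0.3, 0.2, 0.2]
finger_gap: 0.0564
gripper_force: 0.0
```

```bash
python3 where.py w12
```

```text
17.7 [0.5695 0.1076 0.2678] [-0.011  0.016  0.01  -0.001  0.001 -0.004]
row edges [(179.5, 7), (180.5, 14), (181.5, 9), (186.5, 8), (204.5, 13), (205.5, 11), (264.5, -27), (265.5, -44), (266.5, -7)]
-0.005 foot+y [277.8 185.6] top+y [278.5 212.6] top-y [278.4 272. ] L/R 258.2 298.7
0 foot+y [277.8 181.1] top+y [278.5 206.4] top-y [278.4 266.3] L/R 258.1 298.8
0.005 foot+y [277.8 176.5] top+y [278.5 200. ] top-y [278.4 260.6] L/R 258.0 298.9
0.01 foot+y [277.8 172. ] top+y [278.5 193.6] top-y [278.4 254.8] L/R 257.9 299.0
0.015 foot+y [277.8 167.4] top+y [278.5 187.1] top-y [278.4 249. ] L/R 257.8 299.1
yellow (299, 190, 40, 52) [0.5895 0.1231 0.05  ] [0.5935 0.0709 0.05  ] [0.6329 0.0732 0.05  ]
```

{"name": "send_rows", "arguments": {"increments": [[-1, 17.7, -34.5, 0, 0], [-1, 17.7, -34.5, 0, 0], [-1, 17.7, -34.5, 0, 0], [-1, 17.7, -34.5, 0, 0], [-1, 0, 0, 20, 0], [-1, 0, 0, 35, 0], [-1, 0, 0, 35, 0], [-1, 0, 0, 35, 0], [-1, 0, 0, 20, 0], [-1, 0, 0, 6, 0], [-1, 0, 0, 0, 0], [-1, 0, 0, 0, 0]]}}

```text
time_s: 18.75
position: [0.4282, 0.17, 0.1183]
orientation: [-2.157, -2.284, 0.0]
force: [0.1, 0.4, 0.8]
finger_gap: 0.0004
gripper_force: 0.0
```

```bash
python3 - <<'E'
from h import *
o=env.get_obs();print(o['time_s'],o['position'].round(4),o['force'].round(1),o['finger_gap'])
env.grab_frame('wrist');env.grab_frame('top');env.grab_frame('side')
for c in('wrist','top','side'):
  print(c,[(np.round(d['xy'],1).tolist(),round(d['p'],2),at(c,d['xy'],.03).tolist()) for d in env.spot_point('jaw_bar',c)[:2]])
E
```

```text
18.75 [0.4282 0.17   0.1183] [0.1 0.4 0.8] 0.0003925234998632593
wrist []
top [([222.3, 238.4], 0.82, [0.4622, 0.1715, 0.03])]
side [([306.8, 269.7], 0.76, [0.4606, 0.1798, 0.03])]
```

{"name": "send_rows", "arguments": {"increments": [[-1, 0, 6, 0, 0], [-1, 0, 6, 0, 0], [-1, 0, 4, 0, 0], [-1, 0, 4, 0, 0], [-1, 0, 4, 0, 0], [-1, 0, 4, 0, 0], [-1, 0, 4, 0, 0], [-1, 0, 3, 0, 0]]}}

```text
time_s: 19.72
position: [0.4633, 0.1721, 0.1177]
orientation: [-2.157, -2.284, 0.0]
force: [-3.3, 1.3, 1.3]
finger_gap: 0.0006
gripper_force: 1.8
```

{"name": "send_rows", "arguments": {"increments": [[-1, 0, 2, 0, 0], [-1, 0, 1.5, 0, 0], [-1, 0, 1.5, 0, 0], [-1, 0, 1.5, 0, 0], [-1, 0, 0, 0, 0]]}}

```text
time_s: 20.13
position: [0.4696, 0.1725, 0.1178]
orientation: [2.157, 2.284, 0.0]
force: [-0.5, 1.3, -0.1]
finger_gap: 0.0005
gripper_force: 0.9
```

{"name": "send_rows", "arguments": {"increments": [[-1, 0, 1.5, 0, 0], [-1, 0, 1, 0, 0], [-1, 0, 1, 0, 0], [-1, 0, 0, 0, 0]]}}

```text
time_s: 20.47
position: [0.4728, 0.1726, 0.1178]
orientation: [-2.157, -2.284, 0.001]
force: [-5.0, 2.0, 1.1]
finger_gap: 0.0008
gripper_force: 2.6
```

{"name": "send_rows", "arguments": {"increments": [[-1, 0, 1, 0, 0], [-1, 0, 1, 0, 0], [-1, 0, 0, 0, 0]]}}

```text
time_s: 20.72
position: [0.4734, 0.1728, 0.1177]
orientation: [-2.155, -2.282, 0.006]
force: [-19.1, 1.0, 12.9]
finger_gap: 0.0006
gripper_force: 9.5
```

{"name": "send_rows", "arguments": {"increments": [[-1, 0, 0.4, 0, 0], [-1, 0, 0, 0, 0], [-1, 0, 0, 0, 0]]}}

```text
time_s: 20.97
position: [0.4735, 0.1728, 0.1176]
orientation: [-2.154, -2.282, 0.007]
force: [-21.9, 1.1, 14.6]
finger_gap: 0.0006
gripper_force: 10.7
```

{"name": "send_rows", "arguments": {"increments": [[-1, 0, -3, 0, 0], [-1, 0, -10, 0, 0], [-1, 0, -15, 0, 0], [-1, 0, 0, -30, 0], [-1, 0, 0, -38, 0], [-1, 0, 0, -38, 0], [-1, 0, 0, -38, 0], [-1, 0, 0, 0, 0], [-1, 0, 0, 0, 0], [-1, 0, 0, 0, 0]]}}

```text
time_s: 21.8
position: [0.4474, 0.171, 0.2613]
orientation: [2.157, 2.284, -0.0]
force: [-0.2, -0.5, -0.2]
finger_gap: 0.0005
gripper_force: 0.0
```

```bash
python3 - <<'E'
from h import *
o=env.get_obs();print(o['time_s'],o['position'].round(4),o['force'].round(1))
vy=np.array([-.0585,.998,0]);vx=np.array([.998,.0585,0]);m=np.array([.5897,.0977,0])
def box(c,base,t,w,h):
    q=proj(c,np.array([base+(-t*a)*vx+w*b*vy+[0,0,h*k] for a in(0,1) for b in(-.5,.5) for k in(0,1)]));return np.r_[q.min(0),q.max(0)].round().astype(int).tolist()
for c in('wrist','top','side'):
    cv2.imwrite(f'pics/end_{c}.png',env.grab_frame(c)[:,:,::-1])
    print(c,'pred packer',box(c,m,.032,.05,.11),'board',box(c,m+.15*vy,.032,.1,.09),'bar',proj(c,m-.085*vx+.085*vy-.032*vx-.03*vx*0+[0,0,.03])[0].round())
    for q in('packer_thick','board_thick','packer_thin','packer_middle','board_thin','board_middle','tape','bottle','hammer','jaw_bar'):
        print(' ',q,[(np.round(d['extent']).astype(int).tolist(),round(d['p'],2)) for d in env.search_frame(q,c)[:2]])
E
```

```text
21.8 [0.4474 0.171  0.2613] [-0.2 -0.5 -0.2]
wrist pred packer [367, 244, 449, 347] board [376, 61, 469, 197] bar [298. 198.]
  packer_thick [([379, 244, 447, 327], 0.65)]
  board_thick [([395, 71, 468, 208], 0.74)]
  packer_thin []
  packer_middle []
  board_thin []
  board_middle [([281, 23, 511, 326], 0.15)]
  tape [([483, 374, 518, 417], 0.32)]
  bottle []
  hammer [([483, 376, 520, 415], 0.97)]
  jaw_bar [([483, 376, 519, 414], 0.65), ([315, 28, 406, 318], 0.6)]
top pred packer [236, 191, 258, 208] board [176, 194, 217, 211] bar [221. 236.]
  packer_thick []
  board_thick [([178, 196, 218, 208], 0.76)]
  packer_thin [([347, 192, 357, 228], 0.74), ([278, 251, 306, 279], 0.35)]
  packer_middle [([317, 189, 327, 226], 0.57)]
  board_thin [([110, 186, 157, 196], 0.62), ([450, 190, 492, 212], 0.52)]
  board_middle [([112, 224, 151, 235], 0.69), ([176, 194, 219, 208], 0.15)]
  tape [([277, 250, 303, 280], 0.61)]
  bottle [([448, 190, 496, 215], 0.61)]
  hammer [([296, 126, 390, 156], 0.96)]
  jaw_bar [([170, 203, 272, 234], 0.8)]
side pred packer [266, 222, 278, 260] board [261, 255, 275, 304] bar [304. 268.]
  packer_thick [([267, 223, 277, 256], 0.76)]
  board_thick [([258, 255, 276, 302], 0.91)]
  packer_thin [([275, 161, 304, 182], 0.85)]
  packer_middle [([270, 175, 306, 198], 0.71)]
  board_thin [([228, 225, 309, 312], 0.75), ([238, 304, 255, 360], 0.74)]
  board_middle [([284, 308, 297, 363], 0.95)]
  tape [([320, 221, 345, 241], 0.58)]
  bottle [([280, 108, 300, 151], 0.88)]
  hammer [([204, 166, 239, 220], 0.87)]
  jaw_bar [([271, 228, 301, 315], 0.86), ([241, 305, 252, 361], 0.75)]
```

```bash
python3 -c "
from station import env
print(env.job_done())"
```

```text
the job is handed in; nothing more can be done
None
```

I stood the 32 mm packer upright on the yellow mark and shut the sliding jaw until it bore on packer and board at about 20 N. I handed the job in at about 22 s; the final camera checks showed everything else standing where it started.

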